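Find the binding rotors on the bearing test stands and slacken their left-hand clamp knobs

TASK

Give each of the three rotors on the sloping bearing test stands a good spin by its peg, at least an eighth of a turn, to find out which coast on freely and which bind and stop dead. Then release every binding rotor for rebuild by turning the clamp knob below it, which has a left-hand thread, clockwise through about a quarter turn to its stop; leave the knobs of the free-running rotors tight. Do not disturb the other things standing about.

Things in the scene. Friction and masses are not known exactly. Their poses are not given: they have to be found in the camera images.
- mat: black rubber bench mat, 260 x 360 x 2 mm, lying on the worktop, fixed; origin at the centre of its underside; its y axis runs along the row of stands
- stand_1: left bearing test stand, seen from the robot: grey sloping panel on legs, screwed down, 150 x 80 mm, 107 mm high at the back. Origin: centre of its underside; x up-slope and away from the robot, y left, z up. In this frame the panel face (tilted 30 deg to the robot) has its centre at (0,0,0.062), outward normal (-0.5,0,0.866) and up-slope direction (0.866,0,0.5)
- rotor_centre_1 (a point): centre of the front face of rotor 1, on its axis; it lies 38 mm up-slope of the panel's centre and 22 mm off the panel (axes as the stand; the rotor's axis is the panel's normal). Aluminium disc 76 mm across, 10 mm thick; its hub nut, 20 mm across, stands 4 mm off its face. One or two of the three rotors bind; their looks do not tell which
- peg_1 (a point): middle of the steel finger peg of rotor 1: 9 mm across, parallel to the rotor's axis and 28 mm from it, standing 24 mm off the rotor's face (this point 12 mm off it); goes round with the rotor. z axis: outward along the rotor's axis
- rotor_1 (a joint): angle of rotor 1 (rad, no limits, counts whole turns), positive anticlockwise facing the panel; at 0 the peg is straight up-slope of the axis, starts within 1 rad of that. A free rotor pushed to 3 rad/s or more coasts on for over a second; a binding one has 0.05 to 0.13 N m of drag (2 to 5 N at the peg) and stops at once when no longer pushed
- knob_grip_1 (a point): grip centre of clamp knob 1, on its axis (parallel to the rotor's), 52 mm down-slope of the panel's centre and 30 mm off the panel: black bar 38 mm long (this point's x), 14 mm wide (y), standing from 14.5 to 40.5 mm off the panel; z outward along the normal; about 30 mm is free round it up to the rotor
- knob_1 (a joint): turn of clamp knob 1 (rad): 0 tight (bar up and down the slope), grows as it is turned CLOCKWISE seen facing the panel (left-hand thread: clockwise loosens), stop at 1.5 (loose); starts between 0 and 0.1, stays where it is left, needs about 0.1 N m
- stand_2: middle bearing test stand, seen from the robot: grey sloping panel on legs, screwed down, 150 x 80 mm, 107 mm high at the back. Origin: centre of its underside; x up-slope and away from the robot, y left, z up. In this frame the panel face (tilted 30 deg to the robot) has its centre at (0,0,0.062), outward normal (-0.5,0,0.866) and up-slope direction (0.866,0,0.5)
- rotor_centre_2 (a point): centre of the front face of rotor 2, on its axis; it lies 38 mm up-slope of the panel's centre and 22 mm off the panel (axes as the stand; the rotor's axis is the panel's normal). Aluminium disc 76 mm across, 10 mm thick; its hub nut, 20 mm across, stands 4 mm off its face. One or two of the three rotors bind; their looks do not tell which
- peg_2 (a point): middle of the steel finger peg of rotor 2: 9 mm across, parallel to the rotor's axis and 28 mm from it, standing 24 mm off the rotor's face (this point 12 mm off it); goes round with the rotor. z axis: outward along the rotor's axis
- rotor_2 (a joint): angle of rotor 2 (rad, no limits, counts whole turns), positive anticlockwise facing the panel; at 0 the peg is straight up-slope of the axis, starts within 1 rad of that. A free rotor pushed to 3 rad/s or more coasts on for over a second; a binding one has 0.05 to 0.13 N m of drag (2 to 5 N at the peg) and stops at once when no longer pushed
- knob_grip_2 (a point): grip centre of clamp knob 2, on its axis (parallel to the rotor's), 52 mm down-slope of the panel's centre and 30 mm off the panel: black bar 38 mm long (this point's x), 14 mm wide (y), standing from 14.5 to 40.5 mm off the panel; z outward along the normal; about 30 mm is free round it up to the rotor
- knob_2 (a joint): turn of clamp knob 2 (rad): 0 tight (bar up and down the slope), grows as it is turned CLOCKWISE seen facing the panel (left-hand thread: clockwise loosens), stop at 1.5 (loose); starts between 0 and 0.1, stays where it is left, needs about 0.1 N m
- stand_3: right bearing test stand, seen from the robot: grey sloping panel on legs, screwed down, 150 x 80 mm, 107 mm high at the back. Origin: centre of its underside; x up-slope and away from the robot, y left, z up. In this frame the panel face (tilted 30 deg to the robot) has its centre at (0,0,0.062), outward normal (-0.5,0,0.866) and up-slope direction (0.866,0,0.5)
- rotor_centre_3 (a point): centre of the front face of rotor 3, on its axis; it lies 38 mm up-slope of the panel's centre and 22 mm off the panel (axes as the stand; the rotor's axis is the panel's normal). Aluminium disc 76 mm across, 10 mm thick; its hub nut, 20 mm across, stands 4 mm off its face. One or two of the three rotors bind; their looks do not tell which
- peg_3 (a point): middle of the steel finger peg of rotor 3: 9 mm across, parallel to the rotor's axis and 28 mm from it, standing 24 mm off the rotor's face (this point 12 mm off it); goes round with the rotor. z axis: outward along the rotor's axis
- rotor_3 (a joint): angle of rotor 3 (rad, no limits, counts whole turns), positive anticlockwise facing the panel; at 0 the peg is straight up-slope of the axis, starts within 1 rad of that. A free rotor pushed to 3 rad/s or more coasts on for over a second; a binding one has 0.05 to 0.13 N m of drag (2 to 5 N at the peg) and stops at once when no longer pushed
- knob_grip_3 (a point): grip centre of clamp knob 3, on its axis (parallel to the rotor's), 52 mm down-slope of the panel's centre and 30 mm off the panel: black bar 38 mm long (this point's x), 14 mm wide (y), standing from 14.5 to 40.5 mm off the panel; z outward along the normal; about 30 mm is free round it up to the rotor
- knob_3 (a joint): turn of clamp knob 3 (rad): 0 tight (bar up and down the slope), grows as it is turned CLOCKWISE seen facing the panel (left-hand thread: clockwise loosens), stop at 1.5 (loose); starts between 0 and 0.1, stays where it is left, needs about 0.1 N m
- loupe_mid (a point): bystander, loose, to be left alone: small black stand loupe, 36 mm across, 42 mm high, standing in front of the stands; point at its centre, 21 mm above its underside
- mould_cup_mid (a point): bystander, loose, to be left alone: green mould cup, 40 mm across, 28 mm high, in front of the stands; point at its centre, 14 mm above its underside
- dropper_mid (a point): bystander, loose, to be left alone: brown dropper bottle, 33 mm across, 106 mm high, right of the stands; point at its centre, 53 mm above its underside
- clay_mid (a point): bystander, loose, to be left alone: block of levelling clay, 33 x 61 x 22 mm, right of the stands; point at its centre, 11 mm above its underside

How it is judged (in metres and radians):
On the way:
1. each of the three rotors has been spun, in any order: its peg stands more than 18 mm from where it started (about 38 degrees), or it has gone round past 1.7 rad from up-slope ((distance of peg_1 from where it was at the start of the episode above 0.018 m or value of joint rotor_1 above 1.7 rad or value of joint rotor_1 below -1.7 rad) and (distance of peg_2 from where it was at the start of the episode above 0.018 m or value of joint rotor_2 above 1.7 rad or value of joint rotor_2 below -1.7 rad) and (distance of peg_3 from where it was at the start of the episode above 0.018 m or value of joint rotor_3 above 1.7 rad or value of joint rotor_3 below -1.7 rad)).
At the end, for the whole second after the job is handed in: the clamp knob of every binding rotor is turned clockwise past 1.2 rad (69 degrees) and the knob of every free-running rotor is still below 0.3 rad (17 degrees); grit_a and grit_b are the hidden drag inside the bearings of the binding rotors and are not reported (((horizontal distance between any of grit_a, grit_b and rotor_centre_1 below 0.04 m and value of joint knob_1 above 1.2 rad) or (not (horizontal distance between any of grit_a, grit_b and rotor_centre_1 below 0.04 m) and value of joint knob_1 below 0.3 rad)) and ((horizontal distance between any of grit_a, grit_b and rotor_centre_2 below 0.04 m and value of joint knob_2 above 1.2 rad) or (not (horizontal distance between any of grit_a, grit_b and rotor_centre_2 below 0.04 m) and value of joint knob_2 below 0.3 rad)) and ((horizontal distance between any of grit_a, grit_b and rotor_centre_3 below 0.04 m and value of joint knob_3 above 1.2 rad) or (not (horizontal distance between any of grit_a, grit_b and rotor_centre_3 below 0.04 m) and value of joint knob_3 below 0.3 rad))); the robot touches nothing.
It fails at once if the knob of a free-running rotor is turned past 0.4 rad ((not (horizontal distance between any of grit_a, grit_b and rotor_centre_1 below 0.04 m) and value of joint knob_1 above 0.4 rad) or (not (horizontal distance between any of grit_a, grit_b and rotor_centre_2 below 0.04 m) and value of joint knob_2 above 0.4 rad) or (not (horizontal distance between any of grit_a, grit_b and rotor_centre_3 below 0.04 m) and value of joint knob_3 above 0.4 rad)).
It fails at once if a bystander is pushed more than 20 mm from its place or tipped (distance of any of loupe_mid, mould_cup_mid, dropper_mid, clay_mid from where it was at the start of the episode above 0.02 m or angle between any of loupe_mid, mould_cup_mid, dropper_mid, clay_mid's own z axis and vertical above 0.6 rad).
It fails at once if a knob is loosened before its rotor has been turned ((value of joint knob_1 above 0.5 rad and distance of peg_1 from where it was at the start of the episode below 0.006 m) or (value of joint knob_2 above 0.5 rad and distance of peg_2 from where it was at the start of the episode below 0.006 m) or (value of joint knob_3 above 0.5 rad and distance of peg_3 from where it was at the start of the episode below 0.006 m)).
It also fails if it takes over 64 s, if anything falls off the work surface, if the arm or the gripper's body presses on something with over 40 N, if the wrist force passes 120 N, or if a joint passes its speed limit or range.

ROBOT

A 6-joint arm with a two-finger parallel gripper is mounted at the origin on a cart in front of the work surface, level with it; the furniture and walls round the work are solid. World frame = base frame: x ahead of the robot, y to its left, z up, the work surface at z = 0. Lengths are in mm, angles in rad, forces in N, time in s.
With the tool pointing down it reaches from about 275 to 750 mm from the base axis. Payload 10.2 kg.
Tool frame: the origin (TCP) lies between the finger pads; the fingertips stand 11 mm ahead of it and the grasp point (between the pads) lies 8 mm behind it; z points along the fingers, y is the line along which they close (so a half turn about z gives the same grasp; the last joint's range is limited). The gripper opens to 85 mm and grips with 20 to 120 N. Pads are 22 mm wide; open, the fingers measure 114 mm over their backs; the gripper's body (76 mm by 85 mm) begins 54 mm behind the grasp point. The pads swing forward as they close: fully open they stand 13 mm farther back than shut.
Start: joints at [-1.479, 0.313, 1.498, -0, 1.331, -0.223], TCP at [162.541, -499.211, 242.294] pointing down, gripper open.
Joint ranges: [-2.94, 2.94], [-0.97, 2.17], [0.19, 2.56], [-1.23, 4.37], [0.02, 3.11], [-2.88, 2.88]. Speed limits (rad/s): [2.39, 2.39, 3.01, 3.14, 3.14, 3.14].

INTERFACE

Orientations are given as a unit quaternion [w, x, y, z].
In Python, from rig import sense, eyes, finish_job gives the robot as it stands.
- The arm moves only by the shell command python3 -m jog 'ROWS' [FORCE]. ROWS is JSON, a list of rows, each a list of 7 numbers: the shift along the tool's x, y, z in m, then the turn, a rotation vector about the tool's x, y, z in rad, then the finger opening in m, from 0 to 0.0854. In form: [[dx, dy, dz, rx, ry, rz, gripper], ...]. A call has 1 to 5 rows; each row shifts and turns the commanded pose from where the row before left it, along the tool's axes as they then stand; what a row does not reach is not made up. A row lasts 1/10 s, in which the tool goes at most 50 mm and 8.59 degrees, less where a joint would pass 70% of its speed; a pose out of reach is approached as far as the arm can. A call is refused whole if a number of a shift passes 0.05 or a number of a turn 0.15, either way. A call with a gripper value outside its range is refused whole. The fingers move at their own pace and stop on an object; FORCE is the grip in N (left out, the last holds). Time passes only in rows, so rows that do not move let the fingers close. It gives the time, the measured TCP pose, the force, the opening and the grip force at its end, in the units of the state.
- sense(): the state, without advancing time (a new reading comes with each control period).
- eyes.capture(name): name is "scene" or "top" or "wrist"; returns the picture (420x560x3 uint8, red, green, blue); there is no depth.
- eyes.calibration(name): a dict with "fx", "fy", "cx", "cy" (pixels), "dist" ([k1, k2, p1, p2, k3] as OpenCV has them; the pictures are not rectified), "cam_to_world" (4x4, takes a point from camera to world coordinates); the wrist camera has in their place "mount" (4x4, takes a point from camera to tool coordinates, whose origin is the TCP and whose axes are the flange's). Camera axes: x right, y down, z forward; pixel columns grow to the right and rows downward; lengths in mm; the calibration is good to about 2 mm. A picture is of the moment at which its call begins: read the wrist's pose just before it. calibration takes no time and is no camera call.
- finish_job(): hands the job in; it is judged then, once.
The state is a dict: "time_s": time; "joints": joint angles; "dq": joint speeds; "tau": joint torques, N m; "eef_pos": TCP position; "ee_rot": TCP orientation; "force": force on the tool from outside, world axes, zero at the start; "wrist_torque": the same for the moment, N m; "grip_width": opening from 0.0 (shut) to 1.0 (fully open); "grip_force": force on a finger pad.
Only numpy, scipy, OpenCV 4.12 (cv2) and the standard library are available. Lean on these libraries where they do the work, as an engineer would, in place of code of your own. Each camera call takes 0.05 s, during which the arm holds its last target. There are 200 camera calls.

## Working session

There is one attempt and no reset: what is moved stays moved. The work goes in short steps, Python scripts to look and compute and a shell command to move; the robot and the scene stay as the last step left them, time stands still between calls to the robot, and variables do not carry over. Pictures are saved under pics/ and viewed, at most 10 in all, crops included, and the job is handed in when it is done.

```bash
ls; mkdir -p pics; python3 - <<'E'
from rig import sense, eyes
import cv2
s=sense(); print(s)
for n in ("scene","top"):
    im=eyes.capture(n); cv2.imwrite(f"pics/{n}0.png",im[:,:,::-1]); c=eyes.calibration(n); print(n,c)
print(eyes.calibration("wrist"))
E
```

```text
pics
{'time_s': 0.0, 'joints': array([-1.47940241e+00,  3.13460079e-01,  1.49841155e+00,  1.05841279e-05,
        1.33095766e+00, -2.23347549e-01]), 'dq': array([-4.78943942e-04,  2.50194767e-04, -1.74222917e-03,  1.16071582e-03,
       -2.76260226e-04,  9.39103585e-05]), 'tau': array([ 4.09718472e-03, -4.12261999e+01, -2.59739292e+01,  4.84710802e-05,
        4.09110085e-03,  1.68258043e-05]), 'eef_pos': array([ 162.52081498, -498.97719562,  241.73950725]), 'ee_rot': array([-6.16634705e-04,  9.87642769e-01,  1.56720700e-01,  4.58937432e-05]), 'force': array([-0.50055233, -0.26905684,  0.47681752]), 'wrist_torque': array([0.02825718, 0.0110679 , 0.01327826]), 'grip_force': 0.0, 'grip_width': 1.0014107180914722}
scene {'fx': 480.6445427616504, 'fy': 480.6445427616504, 'cx': 283.38594155295476, 'cy': 201.51145992392165, 'dist': array([0.03146653, 0.        , 0.        , 0.        , 0.        ]), 'cam_to_world': array([[ 8.84708684e-01, -3.46202928e-01,  3.12144320e-01,
         2.35374191e+02],
       [-4.65913968e-01, -6.77793607e-01,  5.68788187e-01,
        -8.74301349e+02],
       
[... 540 characters left out ...]
     [ 3.04754341e-03, -9.53047199e-02, -9.95443480e-01,
         9.65035346e+02],
       [ 0.00000000e+00,  0.00000000e+00,  0.00000000e+00,
         1.00000000e+00]])}
{'fx': 326.6191797263934, 'fy': 326.6191797263934, 'cx': 280.04641854378065, 'cy': 204.06530895494672, 'dist': array([-0.0588865,  0.       ,  0.       ,  0.       ,  0.       ]), 'mount': array([[ 1.03080849e-03, -9.65641194e-01, -2.59876935e-01,
         6.53378163e+01],
       [ 9.99999426e-01,  1.07095247e-03, -1.28826932e-05,
         1.10050026e+00],
       [ 2.90755904e-04, -2.59876773e-01,  9.65641744e-01,
        -1.31420619e+02],
       [ 0.00000000e+00,  0.00000000e+00,  0.00000000e+00,
         1.00000000e+00]])}
```

View pics/scene0.png

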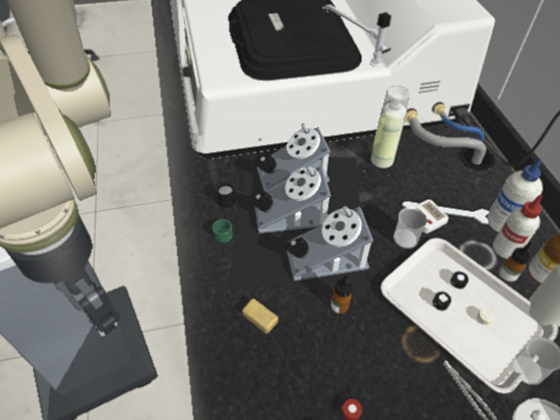

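View pics/top0.png

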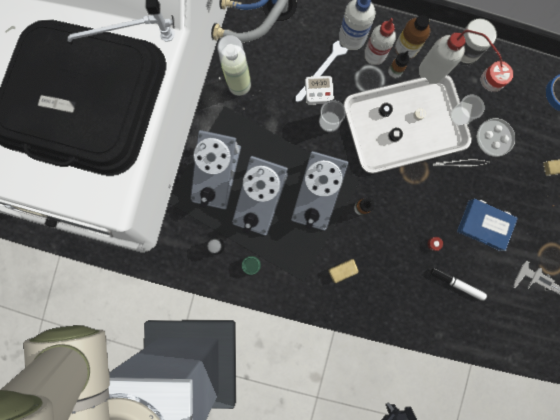

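```bash
python3 - <<'E'
import cv2
a=cv2.imread("pics/top0.png")[120:265,180:375]; b=cv2.imread("pics/scene0.png")[115:285,205:405]
cv2.imwrite("pics/topc.png",cv2.resize(a,None,fx=4,fy=4,interpolation=cv2.INTER_CUBIC))
cv2.imwrite("pics/scenec.png",cv2.resize(b,None,fx=3.5,fy=3.5,interpolation=cv2.INTER_CUBIC))
E
```

```text
(no output)
```

View pics/topc.png

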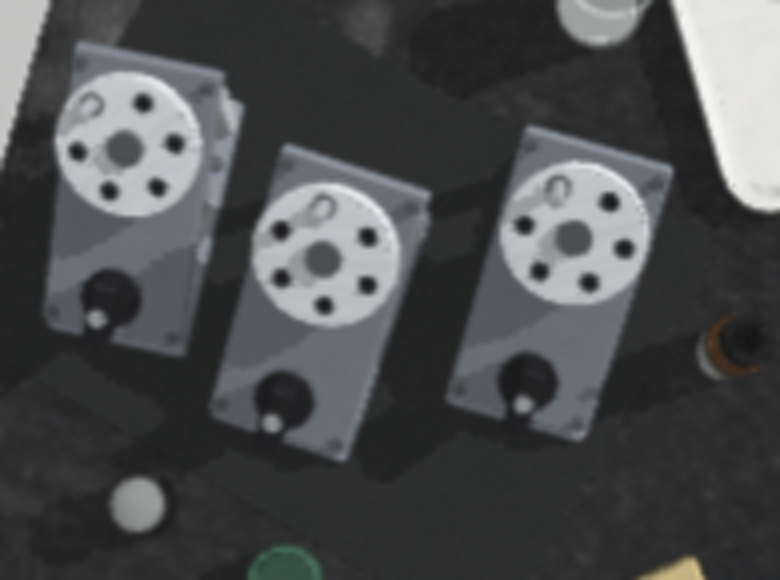

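View pics/scenec.png

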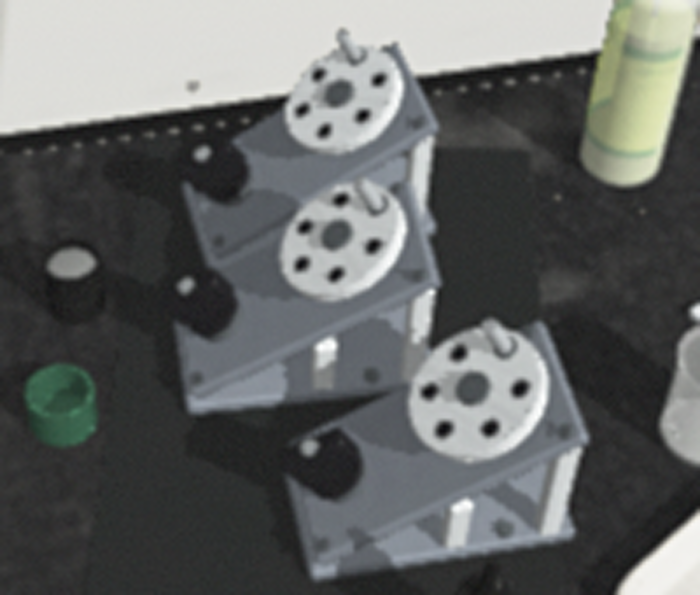

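```bash
cat > h.py <<'E'
import numpy as np, cv2
from rig import sense, eyes
from scipy.spatial.transform import Rotation as R
def ray(n,uv,c2w=None):
    c=eyes.calibration(n); K=np.array([[c['fx'],0,c['cx']],[0,c['fy'],c['cy']],[0,0,1]])
    T=c['cam_to_world'] if c2w is None else c2w
    p=cv2.undistortPoints(np.array([[uv]],float),K,c['dist'])[0,0]
    d=T[:3,:3]@np.array([p[0],p[1],1]); return T[:3,3],d/np.linalg.norm(d)
def tri(r1,r2):
    A=np.stack([r1[1],-r2[1]],1); t=np.linalg.lstsq(A,r2[0]-r1[0],rcond=None)[0]
    a=r1[0]+t[0]*r1[1]; b=r2[0]+t[1]*r2[1]; return (a+b)/2,np.linalg.norm(a-b)
def onplane(r,p,n):
    return r[0]+r[1]*(np.dot(p-r[0],n)/np.dot(r[1],n))
def pose(s=None):
    s=s or sense(); q=s['ee_rot']; return np.array(s['eef_pos']),R.from_quat([q[1],q[2],q[3],q[0]]).as_matrix()
def wcam():
    p,Rm=pose(); T=np.eye(4); T[:3,:3]=Rm; T[:3,3]=p; return T@eyes.calibration('wrist')['mount']
E
python3 - <<'E'
from h import *
tc=lambda u:(u[0]/4+180-.375,u[1]/4+120-.375); sc=lambda u:(u[0]/3.5+205-.36,u[1]/3.5+115-.36)
nt=[(126,148),(323,258),(573,237)]; ns=[(341,93),(337,235),(473,387)]
pt=[(90,104),(323,206),(558,187)]
kt=[(96,319),(272,422),(522,404)]; ks=[(202,153),(186,284),(309,446)]
C=[[(77,43),(222,73),(45,320),(184,355)],[(287,147),(430,193),(212,415),(345,460)],[(530,127),(672,170),(447,402),(580,440)]]
for i in range(3):
    P=[onplane(ray('top',tc(u)),np.array([0,0,h]),np.array([0,0,1.])) for u,h in zip(C[i],(99.5,99.5,24.5,24.5))]
    up=((P[0]+P[1])-(P[2]+P[3]))/2; yw=np.arctan2(up[1],up[0]); lf=((P[0]+P[2])-(P[1]+P[3]))/2; yl=np.arctan2(-lf[0],lf[1])
    o=sum(P)/4
    nut,e=tri(ray('top',tc(nt[i])),ray('scene',sc(ns[i])))
    dot,e2=tri(ray('top',tc(kt[i])),ray('scene',sc(ks[i])))
    Rz=R.from_euler('z',(yw+yl)/2).as_matrix(); n=Rz@[-.5,0,.866]; u=Rz@[.866,0,.5]; l=Rz@[0,1,0]
    cen=nut-4*n-38*u-22*n; og=cen-[0,0,62]
    rc=nut-4*n; tip=onplane(ray('top',tc(pt[i])),rc+24*n,n)-rc
    print(i+1,'yaws',yw,yl,np.linalg.norm(up[:2]),np.linalg.norm(lf),'o corners',o.round(1),'nut',nut.round(1),e.round(1),'orig',og.round(1))
    print('  dot rel knobgrip', [((dot-(cen-52*u+30*n))@v).round(1) for v in (u,l,n)],e2.round(1),'peg u,l',tip@u,tip@l,'ang',np.arctan2(tip@l,tip@u))
E
```

```text
1 yaws -0.20858379664189744 -0.2367097800755224 140.69149034103913 79.05696704364871 o corners [ 615.6 -220.3   62. ] nut [ 634.7 -224.3  106.3] 1.0 orig [ 615.2 -219.9    2.7]
  dot rel knobgrip [np.float64(-0.6), np.float64(0.8), np.float64(12.9)] 1.5 peg u,l 26.23471357482544 16.30533200040387 ang 0.5560910813674368
2 yaws -0.3357922005188578 -0.32757804768695403 141.26515029303997 77.53009098237834 o corners [ 557.4 -320.1   62. ] nut [ 576.5 -325.   105. ] 2.1 orig [ 557.6 -318.5    1.4]
  dot rel knobgrip [np.float64(1.2), np.float64(-0.1), np.float64(14.7)] 2.2 peg u,l 35.35985409009049 4.901819671521623 ang 0.13774878160068404
3 yaws -0.3018237529948488 -0.29489897999156783 142.2195910446623 76.39303585547972 o corners [ 566.8 -447.6   62. ] nut [ 586.5 -452.3  105.9] 1.7 orig [ 567.5 -446.5    2.4]
  dot rel knobgrip [np.float64(-0.4), np.float64(-0.5), np.float64(12.4)] 1.8 peg u,l 30.410952648287534 15.345606494093817 ang 0.4673271183941805
```

```bash
cat >> h.py <<'E'
ST={1:((615.3,-220,2),-.22),2:((557.5,-319,2),-.332),3:((567.2,-447,2),-.298)}
def frame(i):
    o,y=ST[i]; Rz=R.from_euler('z',y).as_matrix(); s3=3**.5/2
    return np.array(o)+[0,0,62],Rz@[s3,0,.5],Rz@[0,1,0],Rz@[-.5,0,s3]   # panel centre,u,l,n
def target(i,u,l,h,turn=0):
    "TCP at panel coords u,l,h(off panel), tool x=-u,y=l,z=-n, turned about tool z"
    c,U,L,N=frame(i); return c+u*U+l*L+h*N, np.stack([-U,L,-N],1)@R.from_rotvec([0,0,turn]).as_matrix()
def where(i):
    p,Rm=pose(); c,U,L,N=frame(i); d=p-c; e=R.from_matrix(np.stack([-U,L,-N],1).T@Rm).as_rotvec()
    return np.round([d@U,d@L,d@N],1),e.round(3)
def plan(p1,R1,n,grip,start=None):
    p,Rm=start or pose(); rows=[]
    for k in range(n,0,-1):
        d=np.round(Rm.T@(p1-p)/k/1000,4); w=np.round(R.from_matrix(Rm.T@R1).as_rotvec()/k,3)
        rows.append([float(x) for x in (*d,*w)]+[grip]); p=p+Rm@d*1000; Rm=Rm@R.from_rotvec(w).as_matrix()
    return rows
def show(rows):
    for a in range(0,len(rows),5): print(str(rows[a:a+5]).replace(' ',''))
def proj(pts,T=None,n='wrist'):
    c=eyes.calibration(n); T=wcam() if T is None else T; W=np.linalg.inv(T)
    K=np.array([[c['fx'],0,c['cx']],[0,c['fy'],c['cy']],[0,0,1]])
    return cv2.projectPoints(np.array(pts,float),cv2.Rodrigues(W[:3,:3])[0],W[:3,3],K,c['dist'])[0][:,0]
def snap(n,name=None):
    T=wcam(); im=eyes.capture(n)[:,:,::-1].copy()
    if name: cv2.imwrite('pics/'+name,im)
    return im,T
E
python3 - <<'E'
from h import *
tc=lambda u:(u[0]/4+180-.375,u[1]/4+120-.375); sc=lambda u:(u[0]/3.5+205-.36,u[1]/3.5+115-.36)
pt=[(87,111),(321,214),(556,195)]; ps=[(342,35),(364,184),(492,327)]
for i in range(3):
    c,U,L,N=frame(i+1); t,e=tri(ray('top',tc(pt[i])),ray('scene',sc(ps[i])))
    d=t-c-38*U-22*N; print(i+1,[round(d@v,1) for v in(U,L,N)],e,np.arctan2(d@L,d@U))
for n,uv,h in (('dropper',(363,207),106),('loupe',(214,246),42),('cup',(251,265),28),('clay',(344,271),22)):
    q=onplane(ray('top',uv),np.array([0,0,h+2]),np.array([0,0,1.])); print(n,q.round())
show(plan(*target(3,38,0,130),22,0.0))
E
```

```text
1 [np.float64(21.1), np.float64(17.4), np.float64(27.8)] 5.03323902377273 0.6881420772702413
2 [np.float64(29.8), np.float64(5.3), np.float64(25.5)] 3.234901486330747 0.17506576513499914
3 [np.float64(24.7), np.float64(15.8), np.float64(23.2)] 2.7367095986857737 0.5697310880936781
dropper [ 529. -533.  108.]
loupe [ 453. -222.   44.]
cup [ 412. -301.   30.]
clay [ 397. -504.   24.]
[[0.017,0.0026,0.0021,-0.03,-0.01,-0.112,0.0],[0.0167,0.0044,0.002,-0.03,-0.01,-0.112,0.0],[0.0161,0.0062,0.002,-0.03,-0.01,-0.112,0.0],[0.0153,0.0079,0.0021,-0.03,-0.01,-0.112,0.0],[0.0143,0.0095,0.0022,-0.03,-0.009,-0.111,0.0]]
[[0.0132,0.011,0.0024,-0.03,-0.01,-0.112,0.0],[0.012,0.0123,0.0026,-0.03,-0.009,-0.111,0.0],[0.0105,0.0135,0.0029,-0.03,-0.01,-0.112,0.0],[0.009,0.0145,0.0032,-0.03,-0.009,-0.111,0.0],[0.0074,0.0153,0.0036,-0.03,-0.01,-0.112,0.0]]
[[0.0057,0.0159,0.004,-0.03,-0.009,-0.111,0.0],[0.0039,0.0163,0.0044,-0.03,-0.01,-0.112,0.0],[0.0021,0.0165,0.0049,-0.03,-0.009,-0.111,0.0],[0.0003,0.0165,0.0054,-0.03,-0.01,-0.112,0.0],[-0.0014,0.0163,0.0059,-0.03,-0.009,-0.111,0.0]]
[[-0.0032,0.0158,0.0064,-0.03,-0.01,-0.112,0.0],[-0.0048,0.0152,0.0069,-0.03,-0.009,-0.111,0.0],[-0.0064,0.0143,0.0074,-0.03,-0.01,-0.112,0.0],[-0.0079,0.0133,0.0079,-0.03,-0.009,-0.111,0.0],[-0.0092,0.0121,0.0083,-0.03,-0.01,-0.112,0.0]]
[[-0.0104,0.0108,0.0088,-0.03,-0.009,-0.111,0.0],[-0.0115,0.0093,0.0091,-0.03,-0.01,-0.112,0.0]]
```

```bash
python3 -m jog '[[0.017,0.003,0.002,-0.03,-0.01,-0.112,0],[0.017,0.004,0.002,-0.03,-0.01,-0.112,0],[0.016,0.006,0.002,-0.03,-0.01,-0.112,0],[0.015,0.008,0.002,-0.03,-0.01,-0.112,0],[0.014,0.01,0.002,-0.03,-0.01,-0.112,0]]'
python3 -m jog '[[0.013,0.011,0.002,-0.03,-0.01,-0.112,0],[0.012,0.012,0.003,-0.03,-0.009,-0.112,0],[0.01,0.014,0.003,-0.03,-0.01,-0.112,0],[0.009,0.014,0.003,-0.03,-0.009,-0.111,0],[0.007,0.015,0.004,-0.03,-0.01,-0.112,0]]'
python3 -m jog '[[0.006,0.016,0.004,-0.03,-0.009,-0.111,0],[0.004,0.016,0.004,-0.03,-0.01,-0.112,0],[0.002,0.016,0.005,-0.03,-0.009,-0.111,0],[0,0.016,0.005,-0.03,-0.01,-0.112,0],[-0.001,0.016,0.006,-0.03,-0.009,-0.111,0]]'
python3 -m jog '[[-0.003,0.016,0.006,-0.03,-0.01,-0.112,0],[-0.005,0.015,0.007,-0.03,-0.009,-0.111,0],[-0.006,0.014,0.007,-0.03,-0.01,-0.112,0],[-0.008,0.013,0.008,-0.03,-0.009,-0.111,0],[-0.009,0.012,0.008,-0.03,-0.01,-0.112,0]]'
python3 -m jog '[[-0.01,0.011,0.009,-0.03,-0.009,-0.111,0],[-0.012,0.009,0.009,-0.03,-0.01,-0.112,0],[0,0,0,0,0,0,0]]'
python3 - <<'E'
from h import *
print(where(3),sense()['joints'].round(2),sense()['time_s'])
im,T=snap('wrist','w1.png'); c,U,L,N=frame(3)
pts=[c+38*U+26*N]+[c+38*U+46*N+28*(np.cos(a)*U+np.sin(a)*L) for a in (.3,.57,.8)]+[c-52*U+40.5*N]
print(proj(pts,T).round())
E
```

```text
time_s: 0.6
eef_pos: [248.2, -485.4, 231.9]
ee_rot: [0.077, 0.902, 0.425, -0.013]
force: [0.0, 0.6, -0.3]
grip_width: 0.143
grip_force: 0.0
time_s: 1.1
eef_pos: [332.2, -472.3, 221.2]
ee_rot: [0.147, 0.741, 0.655, -0.024]
force: [-0.1, 0.0, -1.1]
grip_width: 0.003
grip_force: 0.0
time_s: 1.6
eef_pos: [415.5, -458.0, 210.7]
ee_rot: [0.205, 0.519, 0.829, -0.032]
force: [0.1, -0.6, 0.7]
grip_width: -0.004
grip_force: 0.0
time_s: 2.1
eef_pos: [499.3, -443.9, 200.4]
ee_rot: [0.245, 0.253, 0.935, -0.038]
force: [-0.8, 0.5, 0.3]
grip_width: -0.0
grip_force: 0.0
time_s: 2.4
eef_pos: [533.6, -438.2, 195.6]
ee_rot: [0.256, 0.141, 0.956, -0.039]
force: [-0.9, 0.3, 0.0]
grip_width: -0.0
grip_force: 0.0
(array([ 35.8,  -1.5, 131.3]), array([-0.001,  0.001, -0.004])) [-0.97  0.5   1.44  0.44  0.83 -2.48] 2.4
[[283. 209.]
 [295. 253.]
 [304. 249.]
 [311. 243.]
 [284.  81.]]
```

View pics/w1.png

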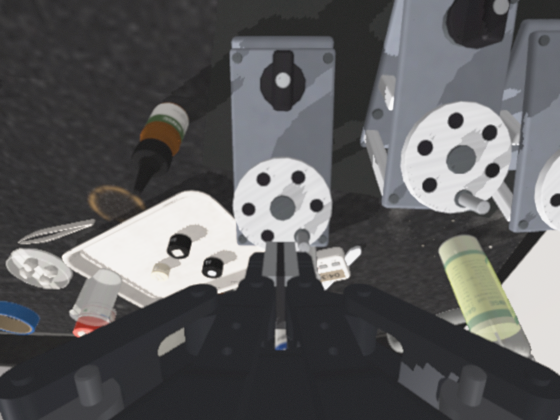

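```bash
python3 -m jog '[[-0.014,0.019,0.025,0,0,0,0],[-0.014,0.019,0.025,0,0,0,0],[0,0,0.02,0,0,0,0],[0,0,0.02,0,0,0,0],[0,0,0,0,0,0,0]]'
python3 - <<'E'
from h import *
print(where(3),sense()['force']); snap('scene','s1.png')
im=cv2.imread('pics/s1.png'); cv2.imwrite('pics/s1c.png',cv2.resize(im[150:290,260:400],None,fx=4,fy=4))
E
```

```text
time_s: 2.95
eef_pos: [609.5, -422.0, 129.9]
ee_rot: [0.254, 0.144, 0.956, -0.038]
force: [0.6, 0.3, -0.1]
grip_width: -0.0
grip_force: 0.0
(array([61.6, 36.4, 40.5]), array([-0.001,  0.004,  0.   ])) [ 0.61827769  0.26164131 -0.12518046]
```

View pics/s1c.png

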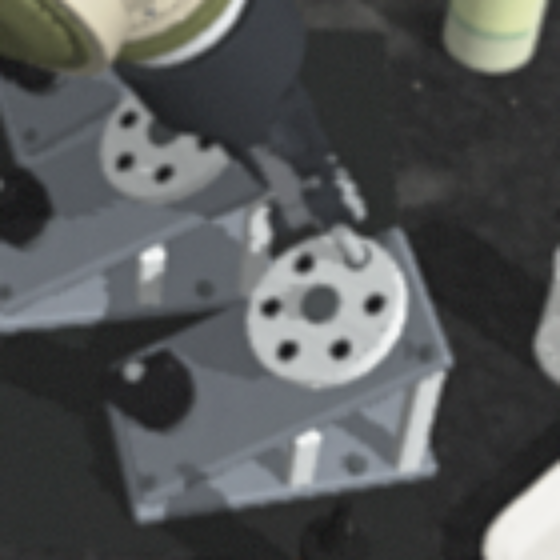

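```bash
cat > spin.py <<'E'
import sys; from h import *
i=int(sys.argv[1]); c,U,L,N=frame(i); a=np.deg2rad(np.arange(0,360,2)); prof=[]; ts=[]
for k in range(6):
    im,T=snap('wrist'); ts.append(sense()['time_s']); g=cv2.cvtColor(im,cv2.COLOR_BGR2GRAY)
    uv=proj([c+38*U+22*N+28*(np.cos(x)*U+np.sin(x)*L) for x in a],T)
    prof.append(cv2.remap(g,uv[:,0].astype('f4')[None],uv[:,1].astype('f4')[None],1)[0].astype(int))
    if k in(0,5): cv2.imwrite(f'pics/spin{i}_{k}_{ts[-1]:.2f}.png',im)
p=np.array(prof); print(where(i),ts[0],ts[-1])
for r in p: print(''.join('#' if v<90 else '.' for v in r[30:150]))   # 60..300 deg
print('diffs',np.abs(np.diff(p[:,30:150],axis=0)).mean(1).round(1))
E
python3 -m jog '[[0,-0.014,0,0,0,0,0],[0,-0.014,0,0,0,0,0],[0,-0.014,0,0,0,0,0],[0.01,0,-0.04,0,0,0,0],[0.01,0,-0.04,0,0,0,0]]'
python3 -m jog '[[0,0,0,0,0,0,0]]'; python3 spin.py 3
```

```text
time_s: 3.5
eef_pos: [541.4, -447.1, 191.7]
ee_rot: [0.255, 0.143, 0.955, -0.039]
force: [0.9, -0.4, 0.6]
grip_width: -0.0
grip_force: 0.0
time_s: 3.6
eef_pos: [541.4, -448.3, 197.5]
ee_rot: [0.258, 0.143, 0.955, -0.042]
force: [-0.4, 0.2, -0.0]
grip_width: 0.001
grip_force: 0.0
(array([ 43.3,  -6.1, 121.4]), array([-0.   ,  0.001, -0.002])) 3.65 3.9
....................#########.....................#########....................#########...................##...........
....................#########.....................#########....................##########..................##...........
....................#########.....................#########....................##########..................##...........
....................#########.....................#########....................##########..................##...........
....................#########.....................##########...................##########..................##...........
....................#########.....................#########....................##########..................##...........
diffs [1.6 1.2 1.4 1.5 1.6]
```

```bash
python3 - <<'E'
from h import *
show(plan(*target(2,64,36,85),5,0.0))
E
```

```text
[[0.0037,0.0322,0.0027,0.003,-0.0,0.006,0.0],[0.0039,0.0322,0.0026,0.004,-0.0,0.006,0.0],[0.0041,0.0322,0.0025,0.003,-0.0,0.007,0.0],[0.0043,0.0322,0.0024,0.004,-0.001,0.006,0.0],[0.0045,0.0322,0.0023,0.003,-0.0,0.007,0.0]]
```

```bash
python3 -m jog '[[0.004,0.032,0.003,0.003,0,0.006,0],[0.004,0.032,0.003,0.004,0,0.006,0],[0.004,0.032,0.002,0.003,0,0.007,0],[0.004,0.032,0.002,0.004,-0.001,0.006,0],[0.004,0.033,0.002,0.003,0,0.007,0]]'
python3 -m jog '[[0,0,0,0,0,0,0]]'
python3 -c "
from h import *
print(where(2)); snap('wrist','w2.png'); c,U,L,N=frame(2); print(proj([c+38*U+26*N]+[c+38*U+46*N+28*(np.cos(a)*U+np.sin(a)*L) for a in (0,.2)]))"
```

```text
time_s: 4.4
eef_pos: [581.9, -287.9, 170.4]
ee_rot: [0.255, 0.16, 0.953, -0.043]
force: [-0.6, 0.4, -0.1]
grip_width: 0.004
grip_force: 0.0
time_s: 4.5
eef_pos: [582.3, -285.3, 169.9]
ee_rot: [0.255, 0.158, 0.953, -0.042]
force: [0.2, -0.5, -0.2]
grip_width: -0.0
grip_force: 0.0
(array([63.7, 39.9, 85.5]), array([-0.003,  0.001, -0.003]))
[[218.05820473 183.65845656]
 [213.91949153 239.86828861]
 [223.7716907  238.9837734 ]]
```

View pics/w2.png

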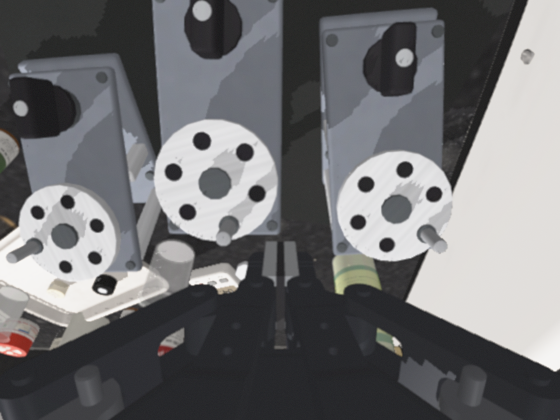

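```bash
python3 -m jog '[[0,0,0.022,0,0,0,0],[0,0,0.022,0,0,0,0],[0,-0.005,0,0,0,0,0]]'
python3 -m jog '[[0,-0.014,0,0,0,0,0],[0,-0.014,0,0,0,0,0],[0,-0.014,0,0,0,0,0],[0.01,0,-0.04,0,0,0,0],[0.01,0,-0.04,0,0,0,0]]'
python3 -m jog '[[0,0,0,0,0,0,0]]'; python3 spin.py 2
```

```text
time_s: 4.85
eef_pos: [600.4, -301.4, 130.2]
ee_rot: [0.254, 0.16, 0.953, -0.042]
force: [-0.6, -0.0, -0.5]
grip_width: 0.0
grip_force: 0.0
time_s: 5.35
eef_pos: [531.3, -323.0, 192.7]
ee_rot: [0.255, 0.16, 0.953, -0.043]
force: [0.4, -0.4, 1.2]
grip_width: 0.001
grip_force: 0.0
time_s: 5.45
eef_pos: [531.5, -323.5, 197.4]
ee_rot: [0.258, 0.16, 0.952, -0.046]
force: [1.0, 0.0, 0.0]
grip_width: 0.001
grip_force: 0.0
(array([ 44.5, -11.1, 121.6]), array([ 0.,  0., -0.])) 5.5 5.75
#......................#########.................................................#########.....................#########
...............#########..................................................#########....................#########........
........#########..................................................#########....................#########...............
.########...................................................#########....................#########.....................#
##...................................................##########...................##########....................########
...............................................#########....................##########....................#########.....
diffs [83.3 79.6 80.1 78.4 76. ]
```

```bash
python3 - <<'E'
from h import *
c,U,L,N=frame(1); z=np.array([0,0,1.]); o=c.copy()
for uv in ((205,158),(300,142),(405,126)):
    q=onplane(ray('scene',uv),np.zeros(3),z); print('base',q.round(),((q-o)@L).round())
for h in (0,80,150,220,300):
    print(h,[onplane(ray('top',uv),z*h,z).round() for uv in ((205,60),(180,165))],[((onplane(ray('top',uv),z*h,z)-o)@L).round() for uv in ((205,60),(180,165))])
show(plan(*target(1,64,40,85),4,0.0))
E
```

```text
base [462. -72.  -0.] 111.0
base [ 689. -125.    0.] 109.0
base [ 956. -193.    0.] 100.0
0 [array([ 896., -188.,    0.]), array([ 640., -135.,    0.])] [np.float64(92.0), np.float64(88.0)]
80 [array([ 858., -203.,   80.]), array([ 624., -154.,   80.])] [np.float64(70.0), np.float64(66.0)]
150 [array([ 825., -216.,  150.]), array([ 609., -171.,  150.])] [np.float64(50.0), np.float64(47.0)]
220 [array([ 792., -229.,  220.]), array([ 595., -188.,  220.])] [np.float64(30.0), np.float64(27.0)]
300 [array([ 754., -243.,  300.]), array([ 578., -207.,  300.])] [np.float64(7.0), np.float64(5.0)]
[[-0.0087,0.0412,0.0114,-0.014,-0.0,-0.024,0.0],[-0.0097,0.0408,0.0119,-0.014,-0.0,-0.024,0.0],[-0.0107,0.0404,0.0125,-0.014,-0.0,-0.024,0.0],[-0.0117,0.0399,0.0131,-0.014,-0.0,-0.025,0.0]]
```

```bash
python3 - <<'E'
from h import *
show(plan(*target(1,81,18,85),5,0.0))
E
```

```text
[[-0.0108,0.0289,0.0093,-0.011,-0.0,-0.019,0.0],[-0.0113,0.0286,0.0097,-0.011,-0.0,-0.019,0.0],[-0.0119,0.0282,0.01,-0.011,-0.0,-0.02,0.0],[-0.0125,0.0279,0.0102,-0.012,-0.0,-0.019,0.0],[-0.013,0.0276,0.0106,-0.011,-0.0,-0.02,0.0]]
```

```bash
python3 -m jog '[[-0.011,0.029,0.009,-0.011,0,-0.019,0],[-0.011,0.029,0.009,-0.011,0,-0.019,0],[-0.012,0.028,0.01,-0.011,0,-0.02,0],[-0.012,0.028,0.01,-0.012,0,-0.019,0],[-0.013,0.028,0.01,-0.011,0,-0.02,0]]'
python3 -m jog '[[0,0,0,0,0,0,0]]'
python3 -c "
from h import *
print(where(1),sense()['joints'].round(2)); snap('wrist','w3.png'); c,U,L,N=frame(1); print(proj([c+38*U+26*N]+[c+38*U+46*N+28*(np.cos(a)*U+np.sin(a)*L) for a in (.5,.7)]))"
```

```text
time_s: 6.25
eef_pos: [646.1, -206.1, 179.2]
ee_rot: [0.257, 0.105, 0.96, -0.029]
force: [-0.1, -0.2, 0.3]
grip_width: -0.005
grip_force: 0.0
time_s: 6.35
eef_pos: [646.9, -204.3, 178.9]
ee_rot: [0.257, 0.104, 0.96, -0.028]
force: [-0.5, 0.3, 0.2]
grip_width: 0.002
grip_force: 0.0
(array([81.2, 22.2, 85.8]), array([-0.002,  0.   , -0.004])) [-0.54  0.47  1.53  0.26  0.66 -2.06]
[[246.58783776 156.61031962]
 [268.63793943 206.20433608]
 [277.10809303 200.6190955 ]]
```

View pics/w3.png

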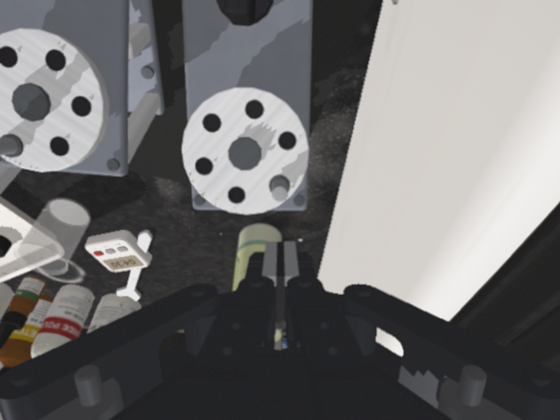

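```bash
python3 -m jog '[[0,0,0.022,0,0,0,0],[0,0,0.023,0,0,0,0],[0,0,0,0,0,0,0]]'
python3 -m jog '[[0.013,0,0,0,0,0,0],[0.014,0,0,0,0,0,0],[0.014,0,0,0,0,0,0],[0.01,-0.01,-0.04,0,0,0,0],[0,-0.01,-0.04,0,0,0,0]]'
python3 -m jog '[[0,0,0,0,0,0,0]]'; python3 spin.py 1; ls pics
```

```text
time_s: 6.7
eef_pos: [666.2, -212.6, 138.0]
ee_rot: [0.255, 0.107, 0.961, -0.028]
force: [-0.2, -0.4, -0.5]
grip_width: 0.001
grip_force: 0.0
time_s: 7.2
eef_pos: [578.3, -213.2, 184.9]
ee_rot: [0.256, 0.106, 0.96, -0.028]
force: [-0.1, -1.1, 1.0]
grip_width: -0.006
grip_force: 0.0
time_s: 7.3
eef_pos: [579.9, -215.3, 190.9]
ee_rot: [0.261, 0.106, 0.959, -0.031]
force: [0.1, -0.3, -0.1]
grip_width: 0.003
grip_force: 0.0
(array([ 29.4,  -0.8, 121.8]), array([ 0.,  0., -0.])) 7.35 7.6
.....##########................................................##########....................#########..................
.....##########................................................##########....................#########..................
.....##########................................................##########....................#########..................
.....##########................................................##########....................#########..................
.....##########................................................##########....................#########..................
.....##########................................................##########....................#########..................
diffs [1.6 1.2 1.7 1.2 1.1]
s1.png
s1c.png
scene0.png
scenec.png
spin1_0_7.35.png
spin1_5_7.60.png
spin2_0_5.50.png
spin2_5_5.75.png
spin3_0_3.65.png
spin3_5_3.90.png
top0.png
topc.png
w1.png
w2.png
w3.png
```

```bash
python3 -m jog '[[0.02,0,0.015,0,0,0,0.035],[0.02,0,0.015,0,0,0,0.035],[0.02,0,0.015,0,0,0,0.035],[0.02,0,0.015,0,0,0,0.035],[0,0,0,0,0,0,0.035]]' 40
python3 -m jog '[[0,0,0,0,0,0,0.035]]'
python3 -c "
from h import *
print(where(1),sense()['grip_width']); snap('wrist','w4.png'); c,U,L,N=frame(1); print(proj([c-52*U+40.5*N,c+38*U+26*N]))"
```

```text
time_s: 8.1
eef_pos: [540.5, -203.4, 89.6]
ee_rot: [0.255, 0.106, 0.961, -0.027]
force: [0.8, -0.1, 0.7]
grip_width: 0.41
grip_force: 0.0
time_s: 8.2
eef_pos: [542.8, -204.9, 93.3]
ee_rot: [0.258, 0.106, 0.96, -0.029]
force: [0.3, -0.2, 0.5]
grip_width: 0.408
grip_force: 0.0
(array([-49.5,  -1.1,  62.4]), array([ 0.001, -0.001, -0.   ])) 0.4080041650787789
[[284.57966647 243.81377374]
 [283.48270245 368.05475087]]
```

View pics/w4.png

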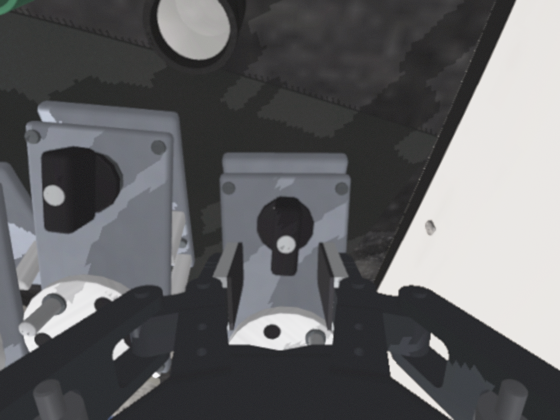

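```bash
python3 -m jog '[[0.001,0.001,0.018,0,0,0,0.035],[0.001,0,0.018,0,0,0,0.035],[0,0,0,0,0,0,0.01],[0,0,0,0,0,0,0.01],[0,0,0,0,0,0,0.01]]' 40
python3 -m jog '[[0,0,0,0,0,0,0.005],[0,0,0,0,0,0,0.005]]'
python3 -c "
from h import *
print(where(1),sense()['wrist_torque'])"
```

```text
time_s: 8.75
eef_pos: [559.3, -206.1, 62.2]
ee_rot: [0.258, 0.105, 0.96, -0.028]
force: [0.8, 8.6, 3.1]
grip_width: 0.154
grip_force: 39.7
time_s: 8.95
eef_pos: [559.3, -206.1, 62.2]
ee_rot: [0.258, 0.105, 0.96, -0.028]
force: [1.1, 8.0, 2.6]
grip_width: 0.155
grip_force: 39.7
(array([-50.8,   1.4,  27.3]), array([-0.002, -0.002, -0.001])) [ 1.180273   -0.07157046  0.5414921 ]
```

Gripped on the 14 mm bar (opening about 13 mm). Now turn it clockwise.

```bash
python3 -m jog '[[0,0,0,0,0,0.12,0.005],[0,0,0,0,0,0.14,0.005],[0,0,0,0,0,0.14,0.005],[0,0,0,0,0,0.14,0.005],[0,0,0,0,0,0.14,0.005]]'
python3 -m jog '[[0,0,0,0,0,0.14,0.005],[0,0,0,0,0,0.14,0.005],[0,0,0,0,0,0.14,0.005],[0,0,0,0,0,0.14,0.005],[0,0,0,0,0,0.14,0.005]]'
python3 -m jog '[[0,0,0,0,0,0.06,0.005],[0,0,0,0,0,0,0.005]]'
python3 -c "
from h import *
print(where(1),sense()['wrist_torque'],sense()['joints'])"
```

```text
time_s: 9.45
eef_pos: [558.6, -207.4, 62.0]
ee_rot: [0.253, 0.422, 0.869, 0.059]
force: [-10.2, 0.1, 4.0]
grip_width: 0.155
grip_force: 40.2
time_s: 9.95
eef_pos: [557.3, -207.8, 61.2]
ee_rot: [0.216, 0.695, 0.671, 0.142]
force: [-22.0, -2.6, 5.8]
grip_width: 0.155
grip_force: 41.5
time_s: 10.15
eef_pos: [557.2, -207.8, 61.2]
ee_rot: [0.212, 0.713, 0.652, 0.148]
force: [-21.9, -3.1, 4.9]
grip_width: 0.158
grip_force: 41.6
(array([-52.8,  -0.7,  27.2]), array([ 0.002, -0.   ,  1.441])) [-0.67139093  3.08868004 -0.81917228] [-0.63920504  0.50286438  1.87079427  0.63633221  0.34684163 -1.10561141]
```

```bash
python3 -m jog '[[0,0,0,0,0,0,0.035],[0,0,0,0,0,0,0.035],[0,0,0,0,0,0,0.035],[0,0,-0.03,0,0,0,0.035],[0,0,-0.04,0,0,0,0.035]]'
python3 - <<'E'
from h import *
print(where(1)); snap('wrist','w5.png')
show(plan(*target(3,-52,0,70),14,0.035))
p0=pose()[0]; print(frame(2)[0]-52*frame(2)[1], p0)
E
```

```text
time_s: 10.65
eef_pos: [523.8, -199.3, 121.3]
ee_rot: [0.212, 0.713, 0.652, 0.148]
force: [0.1, 0.8, 0.6]
grip_width: 0.408
grip_force: 0.0
(array([-52.6,   0.2,  96.5]), array([1.00e-03, 1.00e-03, 1.44e+00]))
[[-0.016,-0.0021,0.0024,0.002,-0.001,-0.098,0.035],[-0.0157,-0.0037,0.0024,0.002,-0.001,-0.098,0.035],[-0.0152,-0.0052,0.0025,0.003,-0.002,-0.098,0.035],[-0.0146,-0.0067,0.0025,0.002,-0.001,-0.098,0.035],[-0.0139,-0.0081,0.0025,0.003,-0.002,-0.098,0.035]]
[[-0.0131,-0.0094,0.0026,0.002,-0.001,-0.098,0.035],[-0.0121,-0.0106,0.0026,0.003,-0.002,-0.098,0.035],[-0.011,-0.0117,0.0027,0.002,-0.001,-0.098,0.035],[-0.0098,-0.0127,0.0027,0.003,-0.002,-0.098,0.035],[-0.0085,-0.0136,0.0028,0.002,-0.001,-0.098,0.035]]
[[-0.0071,-0.0144,0.0028,0.003,-0.002,-0.098,0.035],[-0.0056,-0.015,0.0029,0.002,-0.001,-0.097,0.035],[-0.0042,-0.0155,0.003,0.003,-0.002,-0.098,0.035],[-0.0026,-0.0157,0.003,0.002,-0.001,-0.097,0.035]]
[ 514.92584212 -304.32208867   38.        ] [ 523.66948761 -199.71944351  127.36644319]
```

View pics/w5.png

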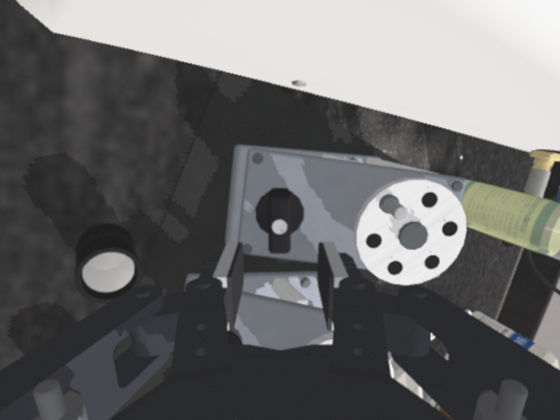

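```bash
python3 -m jog '[[-0.016,-0.002,0.002,0.002,-0.001,-0.098,0.035],[-0.016,-0.004,0.002,0.002,-0.001,-0.098,0.035],[-0.015,-0.005,0.002,0.003,-0.002,-0.098,0.035],[-0.015,-0.007,0.002,0.002,-0.001,-0.098,0.035],[-0.014,-0.008,0.002,0.003,-0.002,-0.098,0.035]]'
python3 -m jog '[[-0.013,-0.009,0.003,0.002,-0.001,-0.098,0.035],[-0.012,-0.011,0.003,0.003,-0.002,-0.098,0.035],[-0.011,-0.012,0.003,0.002,-0.001,-0.098,0.035],[-0.01,-0.013,0.003,0.003,-0.002,-0.098,0.035],[-0.008,-0.014,0.003,0.002,-0.001,-0.098,0.035]]'
python3 -m jog '[[-0.007,-0.014,0.003,0.003,-0.002,-0.098,0.035],[-0.006,-0.015,0.003,0.002,-0.001,-0.097,0.035],[-0.004,-0.016,0.003,0.003,-0.002,-0.098,0.035],[-0.003,-0.016,0.003,0.002,-0.001,-0.097,0.035],[0,0,0,0,0,0,0.035]]'
python3 - <<'E'
from h import *
print(where(3),sense()['joints'].round(2)); im,T=snap('wrist','w6.png')
c,U,L,N=frame(3); pr=proj([c-52*U+40.5*N],T)[0]; print(pr)
g=cv2.cvtColor(im,cv2.COLOR_BGR2GRAY); x,y=pr.round().astype(int); s=g[y-30:y+30,x-30:x+30]
n,l,st,ce=cv2.connectedComponentsWithStats((s>120).astype('u1'))
for a,b in zip(st[1:],ce[1:]): print(a,b+[x-30,y-30])
w=cv2.threshold(g[y-45:y+45,x-45:x+45],45,255,1)[1]
n,l,st,ce=cv2.connectedComponentsWithStats(w)
for a,b in zip(st[1:],ce[1:]):
    if a[4]>100: print('dark',a,b+[x-45,y-45])
E
```

```text
time_s: 11.2
eef_pos: [511.3, -280.7, 113.6]
ee_rot: [0.241, 0.533, 0.806, 0.085]
force: [-0.1, 0.8, -0.2]
grip_width: 0.407
grip_force: 0.0
time_s: 11.7
eef_pos: [499.4, -361.2, 101.2]
ee_rot: [0.254, 0.323, 0.911, 0.017]
force: [0.5, -0.0, 0.5]
grip_width: 0.41
grip_force: 0.0
time_s: 12.2
eef_pos: [489.9, -426.4, 92.4]
ee_rot: [0.254, 0.144, 0.956, -0.038]
force: [0.0, 0.7, -0.2]
grip_width: 0.408
grip_force: 0.0
(array([-55. ,  -3. ,  64.6]), array([-0.   ,  0.005,  0.002])) [-1.02  0.56  1.65  0.61  0.62 -2.74]
[287.70517753 254.23531955]
[0 0 1 1 1] [258. 224.]
[ 39   0  21  60 702] [309.16381766 261.46866097]
[  0  19  18  41 453] [264.10596026 267.59602649]
[ 19  21  18  18 250] [285.46  253.392]
dark [ 21   0  48  72 889] [295.36332958 228.8143982 ]
```

```bash
python3 -m jog '[[-0.002,0.002,0.019,0,0,0,0.035],[-0.001,0,0.019,0,0,0,0.035],[0,0,0,0,0,0,0.01],[0,0,0,0,0,0,0.005],[0,0,0,0,0,0,0.005]]' 40
python3 -m jog '[[0,0,0,0,0,0,0.005],[0,0,0,0,0,0,0.005]]'
python3 -c "
from h import *
print(where(3),sense()['wrist_torque'])"
```

```text
time_s: 12.75
eef_pos: [511.6, -429.9, 61.9]
ee_rot: [0.254, 0.145, 0.955, -0.038]
force: [0.8, -7.2, -0.8]
grip_width: 0.152
grip_force: 41.7
time_s: 12.95
eef_pos: [511.6, -429.9, 61.9]
ee_rot: [0.254, 0.145, 0.955, -0.038]
force: [0.9, -7.1, -0.3]
grip_width: 0.153
grip_force: 41.7
(array([-51.4,   0.1,  27.2]), array([0.001, 0.003, 0.004])) [-0.67873033  0.17320417 -0.41480632]
```

```bash
python3 -m jog '[[0,0,0,0,0,0.12,0.005],[0,0,0,0,0,0.14,0.005],[0,0,0,0,0,0.14,0.005],[0,0,0,0,0,0.14,0.005],[0,0,0,0,0,0.14,0.005]]'
python3 -m jog '[[0,0,0,0,0,0.14,0.005],[0,0,0,0,0,0.14,0.005],[0,0,0,0,0,0.14,0.005],[0,0,0,0,0,0.14,0.005],[0,0,0,0,0,0.14,0.005]]'
python3 -m jog '[[0,0,0,0,0,0.06,0.005],[0,0,0,0,0,0,0.005]]'
python3 -c "
from h import *
print(where(3),sense()['wrist_torque'])"
python3 -m jog '[[0,0,0,0,0,0,0.035],[0,0,0,0,0,0,0.035],[0,0,0,0,0,0,0.035],[0,0,-0.03,0,0,0,0.035],[0,0,-0.04,0,0,0,0.035]]'
python3 -m jog '[[0,0,0,0,0,0,0.035]]'
python3 - <<'E'
from h import *
print(where(3)); im,T=snap('wrist','w7.png'); g=cv2.cvtColor(im,cv2.COLOR_BGR2GRAY)
# top-face orientation: rectify a 50x50 mm patch of each knob's top plane to panel axes, print as text (rows: up-slope first)
for i in (3,):
    c,U,L,N=frame(i); k=np.arange(-26,27,3)
    uv=proj([c-52*U+40.5*N+a*U-b*L for a in -k for b in k],T).reshape(len(k),len(k),2).astype('f4')
    for r in cv2.remap(g,uv[...,0],uv[...,1],1): print(' '.join('%3d'%v for v in r))
E
```

```text
time_s: 13.45
eef_pos: [511.2, -430.6, 61.8]
ee_rot: [0.253, 0.458, 0.851, 0.049]
force: [-2.4, -10.9, -2.7]
grip_width: 0.157
grip_force: 41.6
time_s: 13.95
eef_pos: [510.5, -431.0, 61.4]
ee_rot: [0.22, 0.722, 0.642, 0.132]
force: [-8.2, -11.9, -2.6]
grip_width: 0.156
grip_force: 42.0
time_s: 14.15
eef_pos: [510.4, -431.0, 61.4]
ee_rot: [0.216, 0.74, 0.621, 0.138]
force: [-8.8, -11.4, -3.5]
grip_width: 0.156
grip_force: 42.0
(array([-52.4,  -1.4,  27.2]), array([6.000e-03, 1.000e-03, 1.446e+00])) [-1.30652399  1.22429236 -0.98397724]
time_s: 14.65
eef_pos: [477.7, -417.7, 120.7]
ee_rot: [0.213, 0.739, 0.624, 0.14]
force: [-0.2, 0.0, 0.6]
grip_width: 0.412
grip_force: 0.0
time_s: 14.75
eef_pos: [478.0, -419.8, 126.0]
ee_rot: [0.218, 0.738, 0.623, 0.139]
force: [-0.5, 0.1, 0.1]
grip_width: 0.41
grip_force: 0.0
(array([-49.8,  -0.2, 100.3]), array([ 2.000e-03, -1.000e-03,  1.441e+00]))
116 117 117 117 116 137 142 143 142 141 142 141 140 141 141 142  86  58
116 116 119 117 140 143 141 141 141 141 141 140 140 142 143 143  82  58
117 116 116 121 142 142 140 141 141 138 139 140 140 142 143
[... 392 characters left out ...]
  45  46  45 143 182 175  42  44  45  43 115  64  45
126  83  32  37  44  44  43  43 183 185 177  59  44  44  43  82  64  45
116  99  33  35  42  44  42  41 108 185 160  40  40  38  36  89  68  44
117 111  30  34  40  39  38  36  35  31  33 105 132 138 130 138  86  45
118 116 100  37  39  39  38  39  38  37  59 141 141 142 141 141  85  44
118 118 118 102  37  38  40  37  36  67 140 142 142 143 143 142  90  44
117 117 117 118 117 100  85 115 132 142 141 142 141 142 111 106  85  50
118 117 116 118 118 115 143 141 142 142 142 142 143 136  82  81  66  60
116 116 115 115 116 138 140 137 138 139 140 140 134 115  54  42  45  53
118 118 121 119 120 117 119 120 122 121 119 118 143 173 126 121 118 107
```

```bash
python3 -c "
from rig import finish_job
print(finish_job())"
```

```text
the job is handed in; nothing more can be done
None
```

I spun all three rotors: 1 and 3 bind and stopped dead, while 2 coasts freely. I turned knobs 1 and 3 clockwise about 1.44 rad, left knob 2 untouched, and handed the job in at about 15 s with the arm clear; no verdict came back.

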